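# Index the carving turntable to its next hole

### The job

Move the carving turntable on to its next stop: draw the spring index pin up out of the hole it sits in, swing the turntable counter-clockwise (seen from above), and let the pin drop fully into the first hole it comes to. That hole is adjustable and must be found by feel: never force the pin against the holes or the deck (keep it under 25 N), do not disturb the things round about, and let go at the end.

Things in the scene. Friction and masses are not known exactly. Their poses are not given: they have to be found in the camera images.
- base: Fixed grey round swivel base, 242 mm across. Origin on the turntable's vertical axis at table height, z up; its x axis points from the axis to the home hole, where the pin sits at the start. Its deck is a flat ring 28 mm high, 82 to 118 mm from the axis, with all holes 100 mm from the axis, each 10 mm long along the circle, 12 mm across it, 16 mm deep.
- home_hole (a point): Mouth of the home hole, 28 mm above the table. Counter-clockwise of it the deck goes on as an aluminium arc piece (level within 0.2 mm), clamped elsewhere each time and not measured: the next hole is in it, somewhere 33 to 57 degrees counter-clockwise of the home hole, and a further one 32 degrees after that. Another hole lies 32 degrees clockwise of home: the wrong way.
- turntable (a joint): Turntable angle (rad): 0 with the pin in the home hole, growing counter-clockwise from above; end stops at -0.5 and 1.75. It carries a clamped gypsum star (84 mm wide, top 59 mm above the table) and a radial arm, 22 mm wide, top at 40 mm, that holds the pin 100 mm from the axis. It turns against a steady 0.12 N m of friction and stays where it is left.
- index_pin: Black upright cylindrical knob of the index pin, 24 mm in diameter, 34 mm tall, at the end of the arm, free all round. Origin at its centre: 70 mm above the table with the pin fully down, 79 mm when the pin rides on the deck. Below it is a 25 mm round collar whose top is 48 mm above the table. It slides straight up by at most 16 mm and does not turn on itself.
- pin_tip: Round-tipped steel pin, 8 mm in diameter, fixed under the knob; origin at its tip, 9 mm below the deck when down (1 mm play each way along the circle). Its spring pulls down with 5 N when down, 7.3 N at 9 mm. Let go between holes it rides on the deck (friction 0.25); about 3 N on the side of the knob pushes it along, and over a hole it snaps down and locks the turntable.
- sanding_block: Loose cork sanding block, 54 x 98 x 28 mm, bystander; origin at its underside.
- gypsum_heart: Loose cream gypsum heart, 52 x 58 x 16 mm, bystander; origin at its underside.
- chisel: Loose carving chisel with a turned wooden handle, 176 mm long, bystander; origin at its underside.

How it is judged:
By the outcome, as a careful person would: the job done as asked, in the order asked, and still so for the second after the job is handed in, with the robot touching nothing.
It also fails if it takes over 48 s, if anything falls off the work surface, if the arm or the gripper's body presses on something with over 40 N, if the wrist force passes 120 N, or if a joint passes its speed limit or range.

### The arm

A 6-joint arm with a two-finger parallel gripper is mounted at the origin on a cart in front of the work surface, level with it; the furniture and walls round the work are solid. World frame = base frame: x ahead of the robot, y to its left, z up, the work surface at z = 0. Lengths are in m, angles in rad, forces in N, time in s.
With the tool pointing down it reaches from about 0.35 to 0.975 m from the base axis. Payload 4.9 kg.
Tool frame: the origin (TCP) lies at the very end of the fingers, on their centre line; the grasp point (between the pads) lies 19 mm behind it; z points along the fingers, y is the line along which they close (so a half turn about z gives the same grasp; the last joint's range is limited). The gripper opens to 85 mm and grips with 20 to 120 N. Pads are 22 mm wide; open, the fingers measure 114 mm over their backs; the gripper's body (76 mm by 85 mm) begins 54 mm behind the grasp point. The pads swing forward as they close: fully open they stand 13 mm farther back than shut.
Start: joints at [-1.238, 0.053, 1.613, -0, 1.476, -0.119], TCP at [0.273, -0.562, 0.207] pointing down, gripper open.
Joint ranges: [-3.01, 3.01], [-1.01, 2.22], [0.06, 2.58], [-1.02, 4.17], [0.09, 2.62], [-3.14, 3.14]. Speed limits (rad/s): [2.57, 2.57, 3.14, 3.14, 3.14, 3.14].

### API

Orientations are given as a rotation vector (axis times angle).
In Python, from station import get_obs, get_image, finish_job gives the robot as it stands. The module is installed in compiled form; this text tells all that it offers.
- The arm moves only by the tool carry_out, never from a script. Its argument "rows" is a list of rows, each a list of 7 numbers: the turn, a rotation vector about the tool's x, y, z as a fraction of full scale, then the shift along the tool's x, y, z as a fraction of full scale, then the closure, from -1 (fully open) to 1 (shut). A call has 1 to 5 rows; each row is the pose to reach, as a shift and turn from the pose commanded when the call began, along the tool's axes at that moment, turning the shorter way round; what a row does not reach only later rows make up. Full scale, the value 1, is 300 mm for a shift and pi rad for a turn. A row lasts 1/10 s, in which the tool goes at most 50 mm and 8.59 degrees, less where a joint would pass 70% of its speed; a pose out of reach is approached as far as the arm can. A call with a number of a shift or a turn outside -1 to 1 is refused whole. A call with a gripper value outside its range is refused whole. The fingers move at their own pace and stop on an object; "force" is the grip in N (left out, the last holds). Time passes only in rows, so rows that repeat a pose let the fingers close. It gives the time, the measured TCP pose, the force, the opening and the grip force at its end, in the units of the state.
- get_obs(): the state, without advancing time (a new reading comes with each control period).
- get_image(name): name is "side" or "top"; returns a dict with "img" (400x640x3 uint8, blue, green, red), "mtx" (3x3 intrinsics, pixels), "R" (3x3) and "t" (3): a world point X has camera coordinates R X + t. Camera axes: x right, y down, z forward; pixel columns grow to the right and rows downward; lengths in m; the calibration is good to about 2 mm. A picture is of the moment at which its call begins. There is no depth.
- finish_job(): hands the job in; it is judged then, once.
The state is a dict: "t": time; "q": joint angles; "dq": joint speeds; "effort": joint torques, N m; "tool_pos": TCP position; "tool_rot": TCP orientation; "contact_force": force on the tool from outside, world axes, zero at the start; "wrist_torque": the same for the moment, N m; "opening": finger opening in m; "grip_force": force on a finger pad.
Only numpy, scipy, OpenCV 4.12 (cv2) and the standard library are available. Lean on these libraries where they do the work, as an engineer would, in place of code of your own. Each camera call takes 0.05 s, during which the arm holds its last target. There are 200 camera calls.

## Working session

There is one attempt and no reset: what is moved stays moved. The work goes in short steps, Python scripts to look and compute and a tool call to move; the robot and the scene stay as the last step left them, time stands still between calls to the robot, and variables do not carry over. Pictures are saved under pics/ and viewed, at most 10 in all, crops included, and the job is handed in when it is done.

Besides the shell and the picture viewer there is one more tool, called after "Request:" by a JSON object that holds its "op" and its "data". carry_out: Moves the arm, as the interface text tells. Shift numbers are shares of 300 mm and turn numbers shares of pi rad, none past 1 either way. Its arguments: {"type":"object","properties":{"rows":{"type":"array"},"force":{"type":"number"}},"required":["rows"]}

```bash
mkdir -p pics; python3 - <<'E'
from station import *
import cv2,numpy as np
for n in("top","side"):
    d=get_image(n);cv2.imwrite(f"pics/{n}0.png",d["img"]);np.savez(n+"0.npz",**d)
    print(n,d["mtx"].tolist(),np.round(-d["R"].T@d["t"],3),np.round(d["R"],3).tolist())
o=get_obs();print(o)
E
```

```text
top [[424.1605679108871, 0.0, 316.9310719942578], [0.0, 424.1605679108871, 205.9674989591685], [0.0, 0.0, 1.0]] [0.428 0.156 1.295] [[0.003, -1.0, -0.008], [-0.998, -0.003, -0.061], [0.061, 0.008, -0.998]]
side [[455.29597261446577, 0.0, 314.65280289754423], [0.0, 455.29597261446577, 199.94899975030555], [0.0, 0.0, 1.0]] [-0.11   1.301  0.765] [[-0.873, -0.487, -0.02], [-0.22, 0.429, -0.876], [0.435, -0.761, -0.482]]
{'t': 0.1, 'q': array([-1.23797754e+00,  5.33350359e-02,  1.61418570e+00,  3.41579068e-06,
        1.47600634e+00, -1.19016302e-01]), 'dq': array([-0.00018882, -0.00116981, -0.00299824,  0.00018571,  0.00034707,
       -0.00025048]), 'effort': array([ 7.19594791e-04, -3.94909930e+01, -3.71361959e+01, -8.99270435e-05,
        3.95462950e-03,  4.00642335e-06]), 'tool_pos': array([ 0.27267265, -0.56168967,  0.20624128]), 'tool_rot': array([-3.05988684e+00, -7.03287486e-01,  3.18704612e-04]), 'contact_force': array([0.23518255, 0.13921532, 0.3699745 ]), 'wrist_torque': array([ 0.03410824, -0.00752251,  0.00585927]), 'grip_force': 0.0, 'opening': 0.08546468662236262}
```

View pics/top0.png

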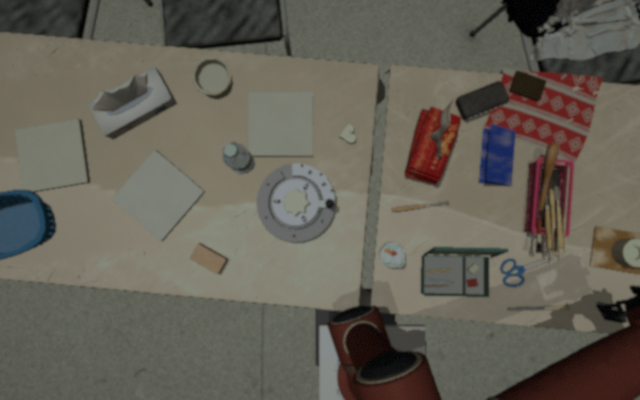

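View pics/side0.png

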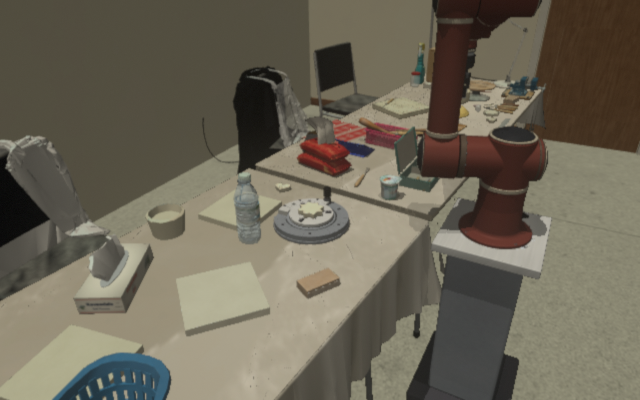

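The top view shows the turntable centred near (297,203) with the black knob at (330,204), and the lighter arc piece above it. The side view shows the knob at about (327,193). Next I'll measure both.

```bash
cat > h.py <<'E'
import cv2,numpy as np
from scipy.optimize import least_squares
def ray(d,p):
    v=d["R"].T@np.linalg.inv(d["mtx"])@np.array([p[0],p[1],1.]);return -d["R"].T@d["t"],v/np.linalg.norm(v)
def plane(d,p,z):
    c,v=ray(d,p);return c+v*(z-c[2])/v[2]
def proj(d,X):
    x=d["mtx"]@(d["R"]@np.asarray(X,float)+d["t"]);return x[:2]/x[2]
def tri(d1,p1,d2,p2):
    c1,v1=ray(d1,p1);c2,v2=ray(d2,p2)
    s=np.linalg.lstsq(np.c_[v1,-v2],c2-c1,rcond=None)[0];a=c1+s[0]*v1;b=c2+s[1]*v2
    return (a+b)/2,np.linalg.norm(a-b)
def dark(img,c,r=16,thr=55):
    x0,y0=int(c[0]-r),int(c[1]-r);g=img[y0:y0+2*r,x0:x0+2*r].max(2)
    n,l,s,ct=cv2.connectedComponentsWithStats((g<thr).astype(np.uint8))
    i=1+np.argmax(s[1:,4]);return ct[i]+[x0,y0],s[i]+np.array([x0,y0,0,0,0])
E
python3 - <<'E'
from h import *
T=dict(np.load("top0.npz"));S=dict(np.load("side0.npz"))
a,sa=dark(T["img"],(330,204));b,sb=dark(S["img"],(327,193))
print(a,sa,b,sb,tri(T,a,S,b))
c=T["img"][150:255,245:350];c=cv2.resize(c,None,fx=5,fy=5,interpolation=cv2.INTER_CUBIC)
s=S["img"][165:245,265:360];s=cv2.resize(s,None,fx=5,fy=5,interpolation=cv2.INTER_CUBIC)
cv2.imwrite("pics/c1.png",c);cv2.imwrite("pics/c2.png",s)
E
```

```text
[329.9375     203.83333333] [327 200   8   8  48] [327.         192.11290323] [324 187   7  13  62] (array([0.51141274, 0.12893791, 0.06434298]), np.float64(0.0025613029179793433))
```

View pics/c1.png

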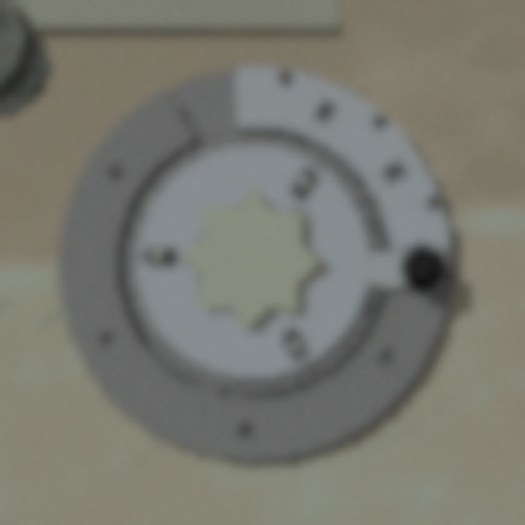

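View pics/c2.png

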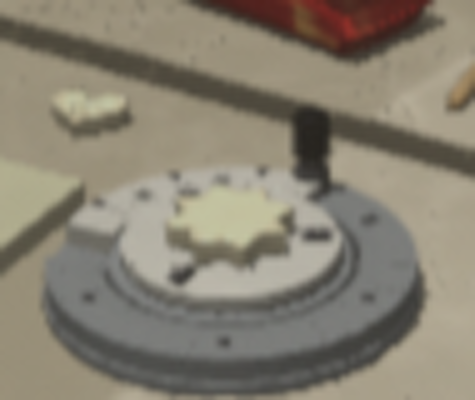

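The top crop shows the grey ring with holes at (387,355), (246,430), (105,338) and (115,172). The arc has mid-radius holes at (395,172) and (325,112), and small marks on its rim. The knob is at (423,268). The side crop shows the knob spanning rows 107–160.

```bash
python3 - <<'E'
from h import *
T=dict(np.load("top0.npz"));S=dict(np.load("side0.npz"))
f=lambda u,o:np.array(u)/5+o-0.4
P=np.array([plane(T,f(p,(245,150)),.028)[:2] for p in[(387,355),(246,430),(105,338),(115,172)]])
A=np.c_[2*P,np.ones(4)];s=np.linalg.lstsq(A,(P**2).sum(1),rcond=None)[0];c=s[:2]
print("centre",c,"r",np.sqrt(s[2]+c@c))
Q=np.array([plane(S,f(p,(265,165)),.028)[:2] for p in[(89,298),(223,342),(368,297),(370,219)]])
A=np.c_[2*Q,np.ones(4)];s=np.linalg.lstsq(A,(Q**2).sum(1),rcond=None)[0];print("side centre",s[:2],"r",np.sqrt(s[2]+s[:2]@s[:2]))
# knob: top face centre in top view, z by side
k,_=tri(T,f((424,266),(245,150)),S,f((311,131),(265,165)));print("knob tri",k)
kt=plane(T,f((423,268),(245,150)),.075)[:2];ks=plane(S,f((311,131),(265,165)),.070)[:2];print(kt,ks)
for kk in(kt,ks):
    print("r",np.linalg.norm(kk-c),"ang",np.degrees(np.arctan2(*(kk-c)[::-1])))
for p in[(395,172),(325,112)]+[(387,355),(246,430),(105,338),(115,172)]:
    h=plane(T,f(p,(245,150)),.028)[:2]-c;print(p,np.linalg.norm(h),np.degrees(np.arctan2(h[1],h[0])))
E
```

```text
centre [0.51671779 0.2329157 ] r 0.09850710085892198
side centre [0.51594762 0.23328709] r 0.09951374151578805
knob tri [0.51294371 0.13005684 0.06945051]
[0.51137892 0.13073835] [0.51247782 0.13099137]
r 0.10231673190416227 ang -92.99104068689687
r 0.10201248310132319 ang -92.38208177887851
(395, 172) 0.10263696114629597 -57.20236580895409
(325, 112) 0.1018271411696986 -25.65360937525177
(387, 355) 0.09811299414371565 -123.59181946087757
(246, 430) 0.09926506982999257 178.70205820500507
(105, 338) 0.09775836258625616 117.14180190382994
(115, 172) 0.09888470313843015 56.04592142509328
```

```bash
cat > m.py <<'E'
# usage: m.py x y z yawdeg  -> turn/shift for carry_out; yaw = world direction of tool y (mod 180), tool down
import sys,numpy as np
from station import get_obs
from scipy.spatial.transform import Rotation as Ro
def go(p,yaw):
    o=get_obs();R=Ro.from_rotvec(o["tool_rot"]);c=[]
    for a in(yaw,yaw+180):
        a=np.radians(a);y=np.array([np.cos(a),np.sin(a),0]);z=np.array([0,0,-1.]);x=np.cross(y,z)
        c.append((R.inv()*Ro.from_matrix(np.c_[x,y,z])).as_rotvec())
    c.sort(key=np.linalg.norm)
    sh=R.inv().apply(np.asarray(p)-o["tool_pos"])
    for r in c: print("turn",np.round(r/np.pi,4),"deg",round(np.degrees(np.linalg.norm(r)),1))
    print("shift",np.round(sh/.3,4),"mm",np.round(sh*1e3,1),"t",o["t"],"q",np.round(o["q"],2),"axes",np.round(R.as_matrix(),3).tolist(),"F",np.round(o["contact_force"],1))
if __name__=="__main__": a=[float(v) for v in sys.argv[1:]];go(a[:3],a[3])
E
python3 m.py .5125 .132 .28 -2.3
```

```text
turn [-0.0005 -0.0004 -0.3434] deg 61.8
turn [-5.000e-04  6.000e-04  6.566e-01] deg 118.2
shift [ 1.7288 -1.7317 -0.2421] mm [ 518.7 -519.5  -72.6] t 0.1 q [-1.24  0.05  1.61  0.    1.48 -0.12] axes [[0.9, 0.437, -0.001], [0.437, -0.9, 0.002], [0.0, -0.002, -1.0]] F [0.2 0.1 0.4]
```

Request:
{"op": "carry_out", "data": {"rows": [[0,0,-0.024,0.11,-0.11,-0.05,-1],[0,0,-0.048,0.22,-0.22,-0.1,-1],[0,0,-0.072,0.33,-0.33,-0.15,-1],[0,0,-0.096,0.44,-0.44,-0.2,-1],[0,0,-0.12,0.55,-0.55,-0.24,-1]]}}

```text
t: 0.6
tool_pos: [0.3495, -0.34, 0.2798]
tool_rot: [2.874, 1.269, 0.0]
contact_force: [1.0, -0.8, 0.1]
opening: 0.0852
grip_force: 0.0
```

```bash
python3 m.py .5125 .132 .28 -2.3
```

```text
turn [ 1.000e-04 -0.000e+00 -2.226e-01] deg 40.1
turn [-0.000e+00 -1.000e-04  7.774e-01] deg 139.9
shift [ 1.5287e+00 -6.5880e-01 -4.0000e-04] mm [ 4.586e+02 -1.976e+02 -1.000e-01] t 0.6 q [-0.92 -0.32  1.83  0.    1.63 -0.19] axes [[0.674, 0.739, 0.0], [0.739, -0.674, -0.0], [0.0, 0.0, -1.0]] F [ 1.  -0.8  0.1]
```

Request:
{"op": "carry_out", "data": {"rows": [[0,0,-0.024,0.15,-0.06,0,-1],[0,0,-0.048,0.3,-0.12,0,-1],[0,0,-0.072,0.45,-0.19,0,-1],[0,0,-0.096,0.6,-0.26,0,-1],[0,0,-0.12,0.76,-0.33,0,-1]]}}

```text
t: 1.1
tool_pos: [0.4295, -0.1071, 0.2791]
tool_rot: [2.585, 1.785, 0.0]
contact_force: [1.7, 0.1, 0.5]
opening: 0.0852
grip_force: 0.0
```

```bash
python3 m.py .5125 .132 .18 -2.3
```

```text
turn [ 1.000e-04  0.000e+00 -1.026e-01] deg 18.5
turn [ 0.000e+00 -1.000e-04  8.974e-01] deg 161.5
shift [ 0.8432 -0.0241  0.3304] mm [253.   -7.2  99.1] t 1.1 q [-0.41 -0.43  1.92  0.    1.66 -0.05] axes [[0.355, 0.935, 0.0], [0.935, -0.355, -0.0], [0.0, 0.0, -1.0]] F [1.7 0.1 0.5]
```

Request:
{"op": "carry_out", "data": {"rows": [[0,0,-0.024,0.16,0,0.03,-1],[0,0,-0.048,0.32,-0.01,0.06,-1],[0,0,-0.072,0.48,-0.015,0.1,-0.3],[0,0,-0.096,0.64,-0.02,0.13,-0.3],[0,0,-0.1026,0.8,-0.024,0.17,-0.3]]}}

```text
t: 1.6
tool_pos: [0.5087, 0.1198, 0.228]
tool_rot: [2.266, 2.176, 0.0]
contact_force: [0.1, -1.8, 0.0]
opening: 0.0559
grip_force: 0.0
```

```bash
python3 m.py .5125 .132 .12 -2.3
```

```text
turn [ 0.0002  0.     -0.0001] deg 0.0
turn [ 1.000e-04 -3.000e-04  9.999e-01] deg 180.0
shift [0.0411 0.0108 0.36  ] mm [ 12.3   3.2 108. ] t 1.6 q [ 0.09 -0.21  1.82 -0.    1.52  0.13] axes [[0.04, 0.999, 0.001], [0.999, -0.04, -0.0], [-0.0, 0.001, -1.0]] F [ 0.1 -1.8  0. ]
```

Request:
{"op": "carry_out", "data": {"rows": [[0,0,0,0.02,0.006,0.15,-0.3],[0,0,0,0.041,0.011,0.3,-0.3],[0,0,0,0.041,0.011,0.4,-0.3],[0,0,0,0.041,0.011,0.4,-0.3]]}}

```text
t: 2.0
tool_pos: [0.5077, 0.1296, 0.1021]
tool_rot: [-2.262, -2.169, 0.015]
contact_force: [-1.3, 0.0, -0.6]
opening: 0.0554
grip_force: 0.0
```

```bash
python3 - <<'E'
from h import *
from station import *
S=get_image("side");T=get_image("top");o=get_obs();p=o["tool_pos"];print(p,o["tool_rot"],o["opening"],o["contact_force"])
print("tcp px",proj(S,p),proj(T,p))
a=S["img"][145:225,270:380];b=T["img"][150:230,280:390]
cv2.imwrite("pics/c3.png",np.vstack([cv2.resize(v,None,fx=3.7,fy=3.7,interpolation=cv2.INTER_CUBIC) for v in(a,b)]))
E
```

```text
[0.51214028 0.12973337 0.10843586] [-2.26798735e+00 -2.17302934e+00  1.30409017e-03] 0.05524903095875886 [0.77075884 0.15770854 1.08165497]
tcp px [326.99420543 180.17287051] [329.80938818 202.12132787]
```

View pics/c3.png

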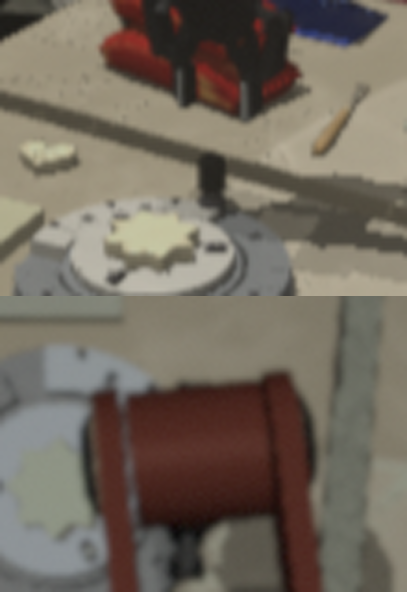

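In the side view the open fingertips are at crop (184,100) and (247,113), either side of the knob at (210,165). The top view is blocked by the wrist. The alignment is fine, so I'll go down and centre by feel.

```bash
python3 m.py .5125 .1315 .057 -2.3
```

```text
turn [-0.0003  0.0001 -0.0008] deg 0.2
turn [1.000e-04 5.000e-04 9.992e-01] deg 179.9
shift [0.006  0.0011 0.1715] mm [ 1.8  0.3 51.4] t 2.1 q [ 0.11 -0.1   1.93 -0.    1.31  0.15] axes [[0.043, 0.999, -0.001], [0.999, -0.043, -0.0], [-0.0, -0.001, -1.0]] F [0.8 0.2 1.1]
```

Request:
{"op": "carry_out", "data": {"rows": [[0,0,0,0.006,0.001,0.06,-0.3],[0,0,0,0.006,0.001,0.12,-0.3],[0,0,0,0.006,0.001,0.17,-0.3],[0,0,0,0.006,0.001,0.17,0.1],[0,0,0,0.006,0.001,0.17,0.2]], "force": 20}}

```text
t: 2.6
tool_pos: [0.5136, 0.1316, 0.0587]
tool_rot: [2.268, 2.172, 0.002]
contact_force: [-0.3, 0.7, 0.6]
opening: 0.0342
grip_force: 0.0
```

Request:
{"op": "carry_out", "data": {"rows": [[0,0,0,0,0,0,0.3],[0,0,0,0,0,0,0.35],[0,0,0,0,0,0,0.35]]}}

```text
t: 2.9
tool_pos: [0.5133, 0.1317, 0.0582]
tool_rot: [2.268, 2.173, 0.002]
contact_force: [-0.2, -0.6, 0.1]
opening: 0.0277
grip_force: 0.0
```

Request:
{"op": "carry_out", "data": {"rows": [[0,0,0,0,0,0,0.4],[0,0,0,0,0,0,0.4]]}}

```text
t: 3.1
tool_pos: [0.5128, 0.1316, 0.0576]
tool_rot: [2.268, 2.173, 0.0]
contact_force: [0.5, -0.0, -0.0]
opening: 0.0256
grip_force: 0.0
```

Request:
{"op": "carry_out", "data": {"rows": [[0,0,0,0,0,0,0.6],[0,0,0,0,0,0,0.6],[0,0,0,0,0,0,0.6]], "force": 30}}

```text
t: 3.4
tool_pos: [0.513, 0.1316, 0.0578]
tool_rot: [2.268, 2.173, 0.001]
contact_force: [-0.5, -0.5, 3.8]
opening: 0.0204
grip_force: 29.4
```

```bash
python3 - <<'E'
from h import *
from station import *
S=get_image("side");o=get_obs();p=o["tool_pos"];print(p,o["opening"],o["contact_force"],o["wrist_torque"],o["grip_force"])
print("tcp px",proj(S,p))
cv2.imwrite("pics/c4.png",cv2.resize(S["img"][140:240,265:385],None,fx=5,fy=5,interpolation=cv2.INTER_CUBIC))
E
```

```text
[0.51300133 0.13160884 0.05776894] 0.020525112872067056 [-0.54447878 -0.10612609  3.61691324] [-0.05159296  0.05596103  0.01135589] 29.396976414718665
tcp px [326.59675463 194.12975356]
```

View pics/c4.png

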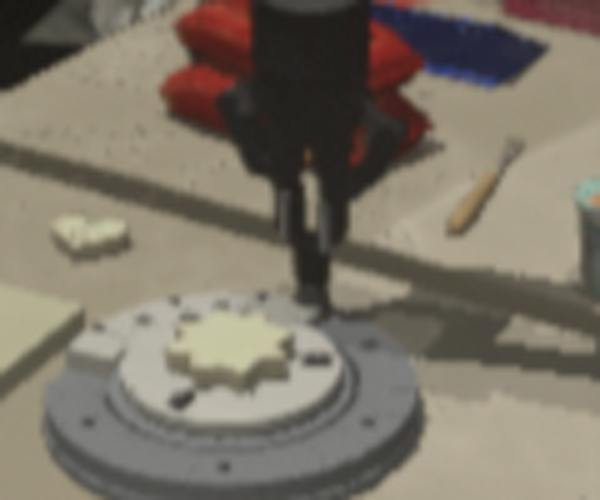

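The picture shows the fingertips ending near crop row 245, so they overlap only the upper part of the knob (rows 232–285). I'll open a little, go about 6 mm lower and grip again.

Request:
{"op": "carry_out", "data": {"rows": [[0,0,0,0,0,0,0.25],[0,0,0,0,0,0,0.25],[0,0,0,0,0,0.012,0.25],[0,0,0,0,0,0.02,0.25],[0,0,0,0,0,0.02,0.25]]}}

```text
t: 3.95
tool_pos: [0.5121, 0.1316, 0.0505]
tool_rot: [-2.268, -2.173, 0.002]
contact_force: [-0.2, 0.7, 0.4]
opening: 0.032
grip_force: 0.0
```

Request:
{"op": "carry_out", "data": {"rows": [[0,0,0,0,0,0,0.4],[0,0,0,0,0,0,0.4],[0,0,0,0,0,0,0.6],[0,0,0,0,0,0,0.6],[0,0,0,0,0,0,0.6]]}}

```text
t: 4.45
tool_pos: [0.513, 0.1316, 0.0517]
tool_rot: [2.268, 2.173, 0.001]
contact_force: [0.2, 0.2, 0.9]
opening: 0.0215
grip_force: 29.4
```

```bash
python3 - <<'E'
from h import *
from station import *
S=get_image("side");o=get_obs();p=o["tool_pos"];print(p,o["opening"],o["contact_force"],o["wrist_torque"],o["grip_force"])
cv2.imwrite("pics/c5.png",cv2.resize(S["img"][155:215,295:365],None,fx=8,fy=8,interpolation=cv2.INTER_CUBIC))
E
```

```text
[0.51294338 0.131601   0.05166968] 0.02187717406743724 [-0.31821678 -0.13594926  2.75668219] [-0.07333031  0.03933629 -0.03000665] 29.456871394068003
```

View pics/c5.png

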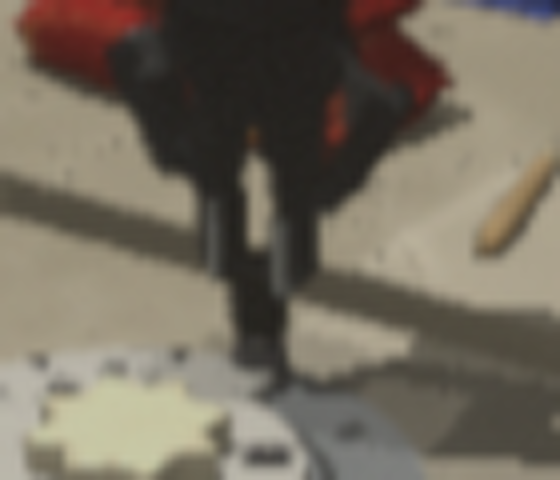

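The tips now end near rows 275–295, with the knob spanning rows 248–340, so the overlap is about 15 mm and the grip is sound. Lifting.

Request:
{"op": "carry_out", "data": {"rows": [[0,0,0,0,0,-0.008,0.6],[0,0,0,0,0,-0.016,0.6],[0,0,0,0,0,-0.024,0.6],[0,0,0,0,0,-0.032,0.6],[0,0,0,0,0,-0.04,0.6]]}}

```text
t: 5.0
tool_pos: [0.512, 0.1317, 0.0628]
tool_rot: [-2.268, -2.173, 0.002]
contact_force: [1.4, 1.7, -9.4]
opening: 0.0221
grip_force: 29.7
```

Request:
{"op": "carry_out", "data": {"rows": [[0,0,0,0,0,0,0.6]]}}

```text
t: 5.1
tool_pos: [0.5121, 0.1316, 0.0631]
tool_rot: [-2.268, -2.173, 0.002]
contact_force: [1.4, 1.3, -9.5]
opening: 0.0221
grip_force: 29.8
```

```bash
python3 - <<'E'
import numpy as np
from station import get_obs
o=get_obs();print(o["tool_pos"],o["opening"],o["contact_force"])
from scipy.spatial.transform import Rotation as Ro
R=Ro.from_rotvec(o["tool_rot"]).as_matrix();c=np.array([.5163,.2331]);k=o["tool_pos"][:2];print(np.linalg.norm(k-c),np.degrees(np.arctan2(*(k-c)[::-1])))
# arc about c from here: shift and turn per angle, using tool axes
k=c+.100*(k-c)/np.linalg.norm(k-c)
for a in range(4,41,4):
    t=np.radians(a);M=np.array([[np.cos(t),-np.sin(t)],[np.sin(t),np.cos(t)]])
    d=c+M@(k-c)-k;s=R.T@np.r_[d,0]/.3;print(a,"turn z",round(-a/180,4),"shift",np.round(s,4))
E
```

```text
[0.51209323 0.13163696 0.06311567] 0.022079824298657475 [ 1.37441338  1.31732838 -9.51426178]
0.1015502100806644 -92.37418891666033
4 turn z -0.0222 shift [ 0.0008  0.0233 -0.    ]
8 turn z -0.0444 shift [ 0.0033  0.0464 -0.0001]
12 turn z -0.0667 shift [ 0.0074  0.0693 -0.0001]
16 turn z -0.0889 shift [ 0.013   0.0919 -0.0001]
20 turn z -0.1111 shift [ 0.0202  0.114  -0.0002]
24 turn z -0.1333 shift [ 0.029   0.1355 -0.0002]
28 turn z -0.1556 shift [ 0.0392  0.1564 -0.0002]
32 turn z -0.1778 shift [ 0.0509  0.1766 -0.0003]
36 turn z -0.2 shift [ 0.0639  0.1958 -0.0003]
40 turn z -0.2222 shift [ 0.0783  0.2142 -0.0003]
```

Request:
{"op": "carry_out", "data": {"rows": [[0,0,-0.011,0.0003,0.0117,0,0.6],[0,0,-0.022,0.0008,0.0233,0,0.6],[0,0,-0.033,0.002,0.035,0,0.6],[0,0,-0.044,0.0033,0.0464,0,0.6],[0,0,-0.055,0.0052,0.058,0,0.6]]}}

```text
t: 5.6
tool_pos: [0.5291, 0.132, 0.0625]
tool_rot: [-2.07, -2.361, 0.004]
contact_force: [0.1, 0.2, -8.8]
opening: 0.0219
grip_force: 29.8
```

Request:
{"op": "carry_out", "data": {"rows": [[0,0,-0.018,0.0006,0.019,0,0.6],[0,0,-0.036,0.0022,0.0377,0,0.6],[0,0,-0.054,0.005,0.0564,0,0.6],[0,0,-0.072,0.0087,0.0748,0,0.6],[0,0,-0.09,0.0134,0.093,0,0.6]]}}

```text
t: 6.1
tool_pos: [0.5566, 0.139, 0.0624]
tool_rot: [-1.715, -2.631, 0.005]
contact_force: [1.2, -2.0, -7.9]
opening: 0.0217
grip_force: 29.8
```

Request:
{"op": "carry_out", "data": {"rows": [[0,0,0,0,0,0.003,0.6],[0,0,0,0,0,0.0055,0.6],[0,0,0,0,0,0.0055,0.6]]}}

```text
t: 6.4
tool_pos: [0.5573, 0.1394, 0.0615]
tool_rot: [1.719, 2.628, -0.002]
contact_force: [2.6, -2.7, -7.7]
opening: 0.0218
grip_force: 29.9
```

```bash
cat > s.py <<'E'
import numpy as np
from station import get_obs
from scipy.spatial.transform import Rotation as Ro
o=get_obs();c=np.array([.5163,.2331]);p=o["tool_pos"];v=p[:2]-c
R=Ro.from_rotvec(o["tool_rot"]).as_matrix();t=np.array([-v[1],v[0]])/np.linalg.norm(v)
print("t",o["t"],"r",np.linalg.norm(v),"swing",np.degrees(np.arctan2(v[1],v[0]))+92.4,"yaw swing",np.degrees(np.arctan2(R[1,1],R[0,1]))+2.4,"z",p[2],"F tan",o["contact_force"][:2]@t,"rad",o["contact_force"][:2]@v/np.linalg.norm(v),"z",o["contact_force"][2],"open",o["opening"])
E
python3 s.py
```

```text
t 6.4 r 0.10228588081693792 swing 26.004570330059224 yaw swing 26.017036839159868 z 0.06154940610733661 F tan 1.304360812279939 rad 3.54918957238038 z -7.690550944395633 open 0.021792748311414537
```

Request:
{"op": "carry_out", "data": {"rows": [[0,0,0,0,0,0.003,0.6],[0,0,0,0,0,0.003,0.3],[0,0,0,0,0,0.003,0.3],[0,0,0,0,0,0.012,0.3],[0,0,0,0,0,0.018,0.3]]}}

```text
t: 6.9
tool_pos: [0.5579, 0.1405, 0.0572]
tool_rot: [1.718, 2.629, 0.002]
contact_force: [-0.2, 0.4, 0.6]
opening: 0.0298
grip_force: 0.0
```

```bash
python3 s.py
```

```text
t 6.9 r 0.10155509182549345 swing 26.580990628094384 yaw swing 26.063092210220645 z 0.05718613221343463 F tan 0.03422861237169716 rad -0.46365634004486217 z 0.5767074066329572 open 0.029819221439071838
```

Request:
{"op": "carry_out", "data": {"rows": [[0,0,-0.0056,0,0.006,0,0.3],[0,0,-0.011,0.0002,0.0117,0,0.3],[0,0,-0.0167,0.0004,0.0175,0,0.3],[0,0,-0.022,0.0008,0.0233,0,0.3],[0,0,-0.0278,0.0013,0.029,0,0.3]]}}

```text
t: 7.4
tool_pos: [0.5634, 0.1434, 0.0561]
tool_rot: [-1.598, -2.7, 0.006]
contact_force: [-6.9, -1.3, 4.1]
opening: 0.0304
grip_force: 3.4
```

```bash
python3 s.py
```

```text
t 7.4 r 0.10129454519620995 swing 30.096953966525454 yaw swing 31.152724601590073 z 0.05607508137427605 F tan -6.712847406433213 rad -2.0390299308911364 z 4.119123949305115 open 0.030377038177139118
```

Request:
{"op": "carry_out", "data": {"rows": [[0,0,0,0,0,0,0.3],[0,0,0,0,0,0,0.3]]}}

```text
t: 7.6
tool_pos: [0.5645, 0.1438, 0.0562]
tool_rot: [-1.601, -2.701, 0.002]
contact_force: [-4.5, -1.7, 2.4]
opening: 0.03
grip_force: 2.1
```

```bash
python3 s.py
```

```text
t 7.6 r 0.10150432807933431 swing 30.762381426256283 yaw swing 31.083819822280297 z 0.05619227059725113 F tan -4.731635597425756 rad -0.6762299422444707 z 2.4377293454093327 open 0.03003758732558232
```

Request:
{"op": "carry_out", "data": {"rows": [[0,0,-0.003,0,0.003,0,0.3],[0,0,-0.0056,0,0.006,0,0.3],[0,0,-0.0084,0.0001,0.009,0,0.3],[0,0,-0.011,0.0002,0.0117,0,0.3],[0,0,-0.014,0.0003,0.0147,0,0.3]]}}

```text
t: 8.1
tool_pos: [0.568, 0.1458, 0.0562]
tool_rot: [-1.541, -2.736, 0.003]
contact_force: [-5.1, -2.1, 3.6]
opening: 0.0298
grip_force: 2.8
```

```bash
python3 s.py
```

```text
t 8.1 r 0.10151711890566849 swing 33.03951635044298 yaw swing 33.626312201190146 z 0.05622689461451407 F tan -5.4209699869913495 rad -0.7914359079556177 z 3.587346765458089 open 0.029772337997695155
```

Request:
{"op": "carry_out", "data": {"rows": [[0,0,-0.003,0,0.003,0,0.3],[0,0,-0.0056,0,0.006,0,0.3],[0,0,-0.0084,0.0001,0.009,0,0.3],[0,0,-0.011,0.0002,0.0117,0,0.3]]}}

```text
t: 8.5
tool_pos: [0.5728, 0.1482, 0.0565]
tool_rot: [1.494, 2.762, 0.002]
contact_force: [-0.1, 0.7, -1.0]
opening: 0.0295
grip_force: 0.0
```

```bash
python3 s.py
```

```text
t 8.5 r 0.10196994130967556 swing 36.02739048325778 yaw swing 35.596718475387775 z 0.05653933456514175 F tan 0.31429772581294285 rad -0.6548247721527996 z -1.004821981003138 open 0.029530487114380683
```

Request:
{"op": "carry_out", "data": {"rows": [[0,0,-0.003,0,0.003,0,0.3],[0,0,-0.0056,0,0.006,0,0.3],[0,0,-0.0056,0,0.006,0,0.3]]}}

```text
t: 8.8
tool_pos: [0.5738, 0.1491, 0.0565]
tool_rot: [1.47, 2.776, 0.001]
contact_force: [0.3, -0.4, -0.4]
opening: 0.0301
grip_force: 0.0
```

```bash
python3 s.py; python3 - <<'E'
from h import *
from station import *
S=get_image("side");np.savez("side5.npz",**S)
cv2.imwrite("pics/c6.png",cv2.resize(S["img"][150:225,275:365],None,fx=7,fy=7,interpolation=cv2.INTER_CUBIC))
o=get_obs();p=o["tool_pos"]
for z in(.053,.062,.087,.096):print(z,(proj(S,[p[0]-.002,p[1]-.001,z])-[275,150])*7)
E
```

```text
t 8.8 r 0.10182255425827946 swing 36.773132457353 yaw swing 36.585333917992145 z 0.056458199046650684 F tan 0.02794171147103034 rad 0.49943056434245836 z -0.4214491984661281 open 0.03012817799513066
0.053 [236.06973204 305.78068251]
0.062 [235.58074955 289.03762787]
0.087 [234.20762747 242.02110243]
0.096 [233.70788806 224.90972472]
```

View pics/c6.png

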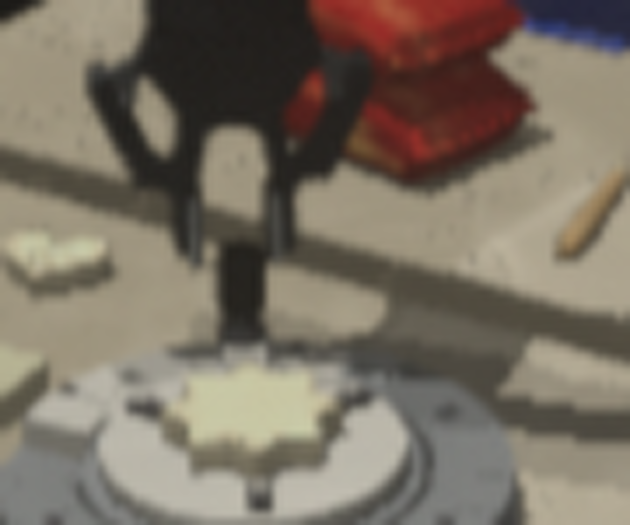

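The knob top is at crop row 243, which matches the fully-down height (242 expected down, 225 if riding on the deck). It sits freely between the fingers. I'll check the lock by a gentle push both ways.

Request:
{"op": "carry_out", "data": {"rows": [[0,0,0,0,0,0.008,0.3],[0,0,0,0,0.003,0.016,0.3],[0,0,0,0.0001,0.009,0.016,0.3],[0,0,0,0.0002,0.012,0.016,0.3],[0,0,0,0.0002,0.012,0.016,0.3]]}}

```text
t: 9.35
tool_pos: [0.5759, 0.1506, 0.051]
tool_rot: [-1.47, -2.775, 0.002]
contact_force: [-1.1, -2.6, -0.7]
opening: 0.0298
grip_force: 1.3
```

```bash
python3 s.py
```

```text
t 9.35 r 0.10175794246953698 swing 38.24403231779062 yaw swing 36.569799621156946 z 0.05101138821993073 F tan -2.399694669920608 rad 1.464718955364721 z -0.7482578403130791 open 0.02984614833936258
```

Request:
{"op": "carry_out", "data": {"rows": [[0,0,0,0,0.003,0,0.3],[0,0,0,0,0.007,0,0.3],[0,0,0,0,0.007,0,0.3]]}}

```text
t: 9.65
tool_pos: [0.5765, 0.151, 0.0509]
tool_rot: [-1.469, -2.774, 0.007]
contact_force: [-5.1, -5.9, 1.8]
opening: 0.03
grip_force: 4.0
```

```bash
python3 s.py
```

```text
t 9.65 r 0.1018123047179093 swing 38.61951250249273 yaw swing 36.57649164075532 z 0.05090848721368473 F tan -7.647500980701678 rad 1.7713769956263323 z 1.7962875135222092 open 0.030000987325068677
```

Request:
{"op": "carry_out", "data": {"rows": [[0,0,0,0,-0.008,0,0.3],[0,0,0,0,-0.016,0,0.1],[0,0,0,0,-0.016,0,-0.1],[0,0,0,0,-0.016,-0.03,-0.2],[0,0,0,0,-0.016,-0.1,-0.2]]}}

```text
t: 10.15
tool_pos: [0.5729, 0.1495, 0.0805]
tool_rot: [-1.469, -2.774, 0.002]
contact_force: [-0.4, 0.3, 0.6]
opening: 0.0514
grip_force: 0.0
```

Request:
{"op": "carry_out", "data": {"rows": [[0,0,0,0,0,-0.15,-0.2],[0,0,0,-0.12,0,-0.3,-0.2],[0,0,0,-0.3,0,-0.45,-0.2],[0,0,0,-0.45,0,-0.5,-0.2],[0,0,0,-0.6,0,-0.5,-0.2]]}}

```text
t: 10.65
tool_pos: [0.6685, 0.014, 0.235]
tool_rot: [1.465, 2.77, 0.006]
contact_force: [0.9, 0.6, -0.1]
opening: 0.0515
grip_force: 0.0
```

```bash
python3 - <<'E'
from h import *
from station import *
S=get_image("side");T=get_image("top");o=get_obs();print(o["tool_pos"],o["contact_force"])
a=cv2.resize(S["img"][150:230,270:370],None,fx=3.7,fy=3.7,interpolation=cv2.INTER_CUBIC)
b=cv2.resize(T["img"][150:230,260:360],None,fx=3.7,fy=3.7,interpolation=cv2.INTER_CUBIC)
cv2.imwrite("pics/c7.png",np.hstack([a,b]))
k=dark(S["img"],(309,190),12);print(k)
c=np.array([.5163,.2331])+.1*np.array([np.cos(np.radians(-92.3+36.3)),np.sin(np.radians(-92.3+36.3))])
print([proj(S,[*c,z]) for z in(.070,.087,.096)])
E
```

```text
[0.66931581 0.00988376 0.23240064] [ 0.45505367  0.85354707 -0.09096384]
(array([308.56923077, 190.41538462]), array([306, 185,   6,  13,  65]))
[array([308.11944394, 189.39221752]), array([307.98300256, 184.81014094]), array([307.91016316, 182.36399381])]
```

View pics/c7.png

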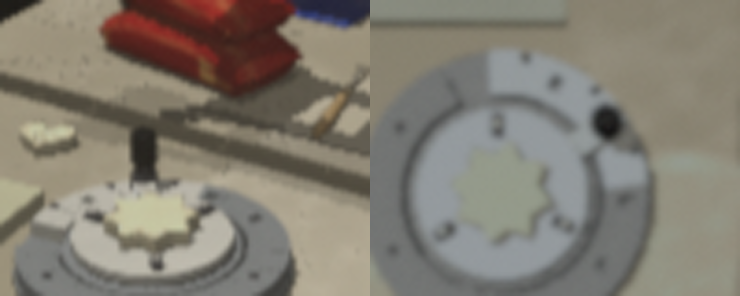

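The side view shows the knob top at row 185, which matches fully down. The top view shows the knob over the first arc hole, at crop (606,122), with the second hole still ahead at (555,82). The bystanders are untouched and the arm is clear, so I'm handing it in.

```bash
python3 -c "
from station import *
print(finish_job())"
```

```text
the job is handed in; nothing more can be done
None
```

The job is handed in at about 10.7 s: the pin dropped fully into the first hole counter-clockwise, about 36° from home. A gentle forward push showed it locked, sensed push forces stayed under 10 N, and the gripper is open and clear of everything.

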